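Open the spice tray by its concealed catch

TASK

The pull-out spice tray is shut in its box: feel with a fingertip over the three look-alike round steel discs sunk in the box's top panel, find the one that gives, and press it in until the tray springs part of the way out. Then hook a fingertip behind the tray's front wall, draw the tray all the way out to its stop, and move clear. Grip nothing: do not pinch the tray's front, and leave the cruets, mill, bowl and salt cellar standing where they are.

Things in the scene. Friction and masses are not known exactly. Their poses are not given: they have to be found in the camera images.
- spice_box: Wooden box with a flat steel top panel, fixed on the counter: 240 mm deep (x), 290 mm wide (y), 95 mm high. Origin at the centre of its underside; its front looks along its own -x, towards the robot, and the tray comes out that way. Three look-alike discs lie in a row across the panel, 86 mm apart, 70 mm behind the front. One, varying from run to run, is the catch; the other two are rigid.
- place_left (a point): Centre of the upper face of the disc in the left place (box's +y). Each disc is plain steel, 59 mm across, in a round well 61 mm wide, its face 2 mm below the panel and 93 mm above the counter. To press one, the fingers must fit inside the well. This point is fixed to the box and does not sink with the disc.
- place_mid (a point): The same for the disc in the middle place.
- place_right (a point): The same for the disc in the right place (box's -y).
- catch (a joint): How far the catch disc is pressed in, m: 0 at rest, 0.007 fully in. It sinks straight down on a spring (about 1.5 N to start, 5 N fully in) and returns when let go. The tray is let go at about 0.004.
- tray (a joint): How far the tray is out, m: 0 shut (latched), 0.135 at its stop. Once let go a spring pushes it out to about 0.07 within a second or so; from there on it runs freely on damped runners (about 1.2 N plus 2.5 N per 0.1 m/s) and stays where it is left.
- lip_edge (a point): Middle of the upper inner edge of the tray's front wall, 81 mm above the counter; moves with the tray; axes as the box's. The wall is 20 mm thick, on the -x side of this point. Behind it the tray is empty for 54 mm, up to a steel cross rail with its top at 76 mm; the tray's floor is at 15 mm. With the tray sprung out, the gap from here to the box's front is about 50 mm.
- tray_face: Outer board of the tray's front wall, 8 mm thick, 262 mm wide, its top at 76 mm; no handle; flush with the box when shut. Its origin and axes coincide with the box's while the tray is shut and move out with the tray.
- tray_lip: Inner board of the tray's front wall, 12 mm thick, 250 mm wide, its top at 81 mm, 5 mm higher than the outer board: the part to hook a fingertip behind. Same origin and axes as tray_face.
- cruet_left: Loose glass cruet with a screw cap, 52 mm across, 112 mm high, to the left of the tray's path. Origin at the centre of its foot.
- cruet_right: The same on the right of the tray's path.
- pepper_mill: Loose turned wooden pepper mill, 56 mm across, 170 mm high, beside the box. Origin at the centre of its foot.
- blue_bowl: Loose ceramic bowl, 120 mm across, 50 mm high, on the other side of the box. Origin at the centre of its foot.
- salt_cellar: Loose small lidded salt cellar, 56 mm across, 41 mm high, on the back part of the box's top panel behind the discs. Origin at the centre of its foot.
Not all that is in view belongs to the job. Of the things that look like the pepper_mill, take the one that is farthest to the robot's left at the start.

How it is judged:
On the way, in this order (a step that is already met when the one before it is completed fails the run):
1. the catch disc is pressed in (value of joint catch above 0.003 m).
2. the tray has sprung part of the way out (value of joint tray above 0.04 m), for 0.1 s.
At the end, for the whole second after the job is handed in: The tray is out to its stop (within 13 mm of 135 mm) and at rest, the catch disc is back up (within 2 mm), and the cruets, mill, bowl and salt cellar stand upright within 20 mm of where they were (value of joint tray above 0.122 m and velocity of joint tray between -0.01 and 0.01 m/s and value of joint catch below 0.002 m and not (distance of any of cruet_left, cruet_right, pepper_mill, blue_bowl, salt_cellar from where it was at the start of the episode above 0.02 m or angle between any of cruet_left, cruet_right, pepper_mill, blue_bowl, salt_cellar's own z axis and vertical above 0.25 rad)); the robot touches nothing.
It fails at once if a cruet, the mill, the bowl or the salt cellar is lifted, moved more than 20 mm or tipped (distance of any of cruet_left, cruet_right, pepper_mill, blue_bowl, salt_cellar from where it was at the start of the episode above 0.02 m or angle between any of cruet_left, cruet_right, pepper_mill, blue_bowl, salt_cellar's own z axis and vertical above 0.25 rad).
It fails at once if the tray's front wall is pinched: the fingers press on its outer and inner boards at once (over 2 N each) (contact force between the fingers and tray_face above 2 N and contact force between the fingers and tray_lip above 2 N).
It also fails if it takes over 53 s, if anything falls off the work surface, if the arm or the gripper's body presses on something with over 40 N, if the wrist force passes 120 N, or if a joint passes its speed limit or range.

ROBOT

A 6-joint arm with a two-finger parallel gripper is mounted at the origin on the work surface. World frame = base frame: x ahead of the robot, y to its left, z up, the work surface at z = 0. Lengths are in m, angles in rad, forces in N, time in s.
With the tool pointing down it reaches from about 0.375 to 0.9 m from the base axis. Payload 3.1 kg.
Tool frame: the origin (TCP) lies on the centre line of the jaws, within the pads' length; the fingertips stand 19 mm ahead of it and the grasp point (between the pads) is the TCP; z points along the fingers, y is the line along which they close (so a half turn about z gives the same grasp; the last joint's range is limited). The gripper opens to 85 mm and grips with 20 to 120 N. Pads are 22 mm wide; open, the fingers measure 114 mm over their backs; the gripper's body (76 mm by 85 mm) begins 54 mm behind the grasp point. The pads swing forward as they close: fully open they stand 13 mm farther back than shut.
Start: joints at [0.995, 0.527, 1.433, -0, 1.181, -0.178], TCP at [0.242, 0.576, 0.25] pointing down, gripper open.
Joint ranges: [-3.08, 3.08], [-0.75, 2.2], [0.22, 2.44], [-1.43, 4.57], [0, 2.65], [-2.85, 2.85]. Speed limits (rad/s): [2.79, 2.79, 3.14, 3.14, 3.14, 3.14].

INTERFACE

Orientations are given as a unit quaternion [x, y, z, w].
In Python, from station import manip gives the robot as it stands.
- The arm moves only by the tool servo_tool, never from a script. Its argument "rows" is a list that holds one entry, the list of rows, each a list of 7 numbers: the turn, a rotation vector about the tool's x, y, z in degrees, then the shift along the tool's x, y, z in m, then the gripper command: -1 is shut, 1 is fully open, values between are in proportion. In form: [[[wx, wy, wz, tx, ty, tz, jaw], ...]]. A call has 1 to 8 rows; each row shifts and turns the commanded pose from where the row before left it, along the tool's axes as they then stand; what a row does not reach is not made up. A row lasts 1/12 s, in which the tool goes at most 41.7 mm and 7.16 degrees, less where a joint would pass 70% of its speed; a pose out of reach is approached as far as the arm can. A call is refused whole if a number of a shift passes 0.0417 or a number of a turn 7.16, either way. A call with a gripper value outside its range is refused whole. The fingers move at their own pace and stop on an object; "squeeze" is the grip in N (left out, the last holds). Time passes only in rows, so rows that do not move let the fingers close. It gives the time, the measured TCP pose, the force, the opening and the grip force at its end, in the units of the state.
- manip.sense(): the state, without advancing time (a new reading comes with each control period).
- manip.snapshot(name): name is "scene" or "top" or "wrist"; returns the picture (384x512x3 uint8, blue, green, red); there is no depth.
- manip.camera_info(name): a dict with "K" (3x3 intrinsics, pixels), "camera_from_world" (4x4, takes a point from world to camera coordinates). Camera axes: x right, y down, z forward; pixel columns grow to the right and rows downward; lengths in m; the calibration is good to about 2 mm. A picture is of the moment at which its call begins: read the wrist's pose just before it. camera_info takes no time and is no camera call; for the wrist camera it gives the pose at the moment of the call.
- manip.sign_off(): hands the job in; it is judged then, once.
The state is a dict: "t": time; "q": joint angles; "qd": joint speeds; "tau": joint torques, N m; "tcp_pos": TCP position; "tool_rot": TCP orientation; "force": force on the tool from outside, world axes, zero at the start; "ft_torque": the same for the moment, N m; "finger_gap": opening from 0.0 (shut) to 1.0 (fully open); "gripper_force": force on a finger pad.
Only numpy, scipy, OpenCV 4.12 (cv2) and the standard library are available. Lean on these libraries where they do the work, as an engineer would, in place of code of your own. Each camera call takes 0.05 s, during which the arm holds its last target. There are 200 camera calls.

## Working session

There is one attempt and no reset: what is moved stays moved. The work goes in short steps, Python scripts to look and compute and a tool call to move; the robot and the scene stay as the last step left them, time stands still between calls to the robot, and variables do not carry over. Pictures are saved under pics/ and viewed, at most 10 in all, crops included, and the job is handed in when it is done.

Besides the shell and the picture viewer there is one more tool, called after "Request:" as name(argument=value, ...), one argument or row to a line, values as JSON. servo_tool: Moves the arm, as the interface text tells. Its arguments: {"type":"object","properties":{"rows":{"type":"array","items":{"type":"array","items":{"type":"array","items":{"type":"number"}}}},"squeeze":{"type":"number"}},"required":["rows"]}

```bash
mkdir -p pics; python3 - <<'E'
from station import manip
import cv2,numpy as np
for n in ["scene","top"]:
    cv2.imwrite(f"pics/{n}0.png",manip.snapshot(n))
    c=manip.camera_info(n);np.savez(f"{n}.npz",K=c["K"],T=c["camera_from_world"]);print(n,np.round(c["K"],1).tolist(),np.round(c["camera_from_world"],3).tolist())
s=manip.sense();print(s["t"],s["tcp_pos"],s["tool_rot"],s["finger_gap"])
E
```

```text
scene [[381.1, 0.0, 249.9], [0.0, 381.1, 195.8], [0.0, 0.0, 1.0]] [[-0.472, 0.882, 0.001, 0.216], [0.721, 0.387, -0.575, -0.327], [-0.507, -0.27, -0.818, 1.446], [0.0, 0.0, 0.0, 1.0]]
top [[460.0, 0.0, 244.0], [0.0, 460.0, 193.4], [0.0, 0.0, 1.0]] [[0.026, -1.0, -0.004, 0.044], [-0.994, -0.025, -0.109, 0.507], [0.109, 0.007, -0.994, 1.396], [0.0, 0.0, 0.0, 1.0]]
0.1 [0.24173674 0.57569292 0.24944332] [ 1.97573998e-01  9.80287488e-01 -9.10145092e-04 -3.57197104e-04] 1.000386238548074
```

View pics/scene0.png

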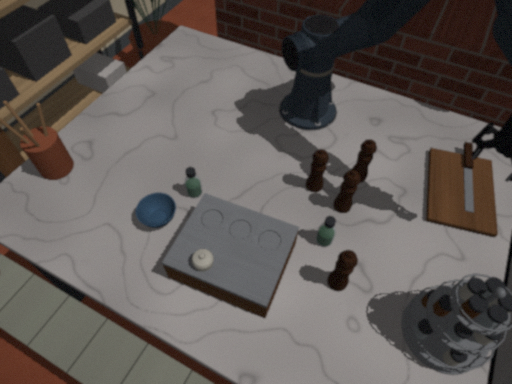

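View pics/top0.png

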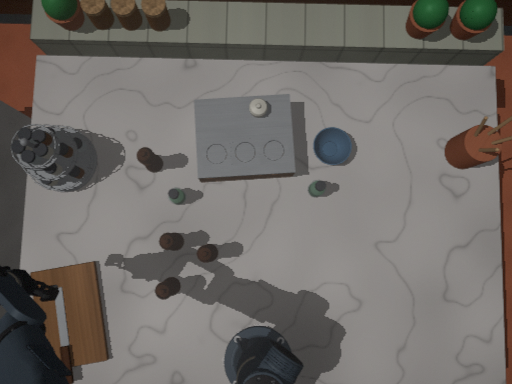

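The scene view shows discs at (213,219), (241,228) and (270,239). The top view shows them at (274,150), (245,152) and (217,153). There are four mill look-alikes in the top view: (150,158), (172,241), (207,253) and (167,288). The leftmost, beside the box at (150,158), is the one meant. The cruets are at (177,196) and (318,188), the bowl at (332,146) and the salt cellar at (258,107).

```bash
cat > h.py <<'E'
import numpy as np,cv2
from scipy.spatial.transform import Rotation as R
def ray(n,uv):
    d=np.load(n+".npz") if isinstance(n,str) else n
    T=d["T"];r=T[:3,:3].T@np.linalg.solve(d["K"],[*uv,1]);return -T[:3,:3].T@T[:3,3],r/np.linalg.norm(r)
def plane(n,uv,z):
    o,r=ray(n,uv);return o+r*(z-o[2])/r[2]
def tri(*obs):
    A=0;b=0
    for n,uv in obs:
        o,r=ray(n,uv);P=np.eye(3)-np.outer(r,r);A=A+P;b=b+P@o
    return np.linalg.solve(A,b)
E
python3 - <<'E'
from h import *
S=[(270,239),(241,228),(213,219)];T=[(217,153),(245,152),(274,150)]
for s,t in zip(S,T):
    print(np.round(tri(("scene",s),("top",t)),3),np.round(plane("scene",s,.093),3),np.round(plane("top",t,.093),3))
for n,uv,z in [("mill",(150,158),.08),("cL",(176,197),.06),("cR",(316,189),.06),("m2",(172,241),.1),("m3",(207,253),.1),("salt",(258,107),.12),("frontL",(198,178),.095),("frontR",(295,172),.095)]:
    print(n,np.round(plane("top",uv,z),3))
for n,c in [("top",(185,85,125,105)),("scene",(155,185,150,130))]:
    im=cv2.imread(f"pics/{n}0.png");x,y,w,h=c
    g=cv2.resize(im[y:y+h,x:x+w],None,fx=5,fy=5,interpolation=cv2.INTER_CUBIC)
    if n=="top":cv2.imwrite("pics/topc.png",cv2.convertScaleAbs(g,alpha=1.6))
E
```

```text
[0.615 0.142 0.099] [0.611 0.143 0.093] [0.618 0.14  0.093]
[0.621 0.058 0.098] [0.618 0.058 0.093] [0.623 0.057 0.093]
[ 0.63  -0.027  0.092] [ 0.63  -0.024  0.093] [ 0.631 -0.03   0.093]
mill [0.6   0.342 0.08 ]
cL [0.486 0.262 0.06 ]
cR [ 0.521 -0.161  0.06 ]
m2 [0.353 0.262 0.1  ]
m3 [0.321 0.159 0.1  ]
salt [0.753 0.022 0.12 ]
frontL [0.541 0.194 0.095]
frontR [ 0.566 -0.093  0.095]
```

View pics/topc.png

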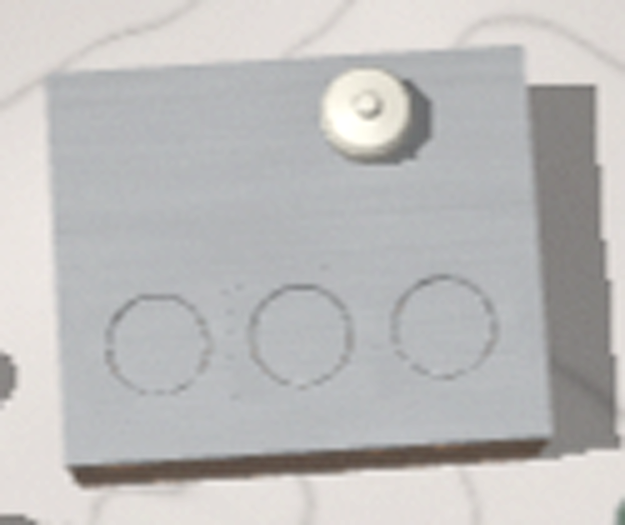

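The close crop confirms the panel: discs at crop (158,343), (301,336) and (444,327), with the salt cellar behind at (368,105). The box yaw is about +4.7°. I'll turn the tool so its x is the box's -x and its y is the box's +y, then go over the left disc with the fingers shut.

Request:
servo_tool(
  rows=[
    [[0,0,-6.9,0,0,0,-1],[0,0,-6.9,0,0,0,-1],[0,0,-6.9,0,0,0,-1],[0,0,-6.9,0,0,0,-1],[0,0,0,-0.024,-0.033,0,-1],[0,0,0,-0.024,-0.033,0,-1],[0,0,0,-0.024,-0.033,0,-1],[0,0,0,-0.024,-0.033,0,-1]],
  ],
  squeeze=20,
)

```text
t: 0.77
tcp_pos: [0.3491, 0.4513, 0.2498]
tool_rot: [-0.043, 0.999, -0.0, -0.0]
force: [0.5, -0.1, -0.3]
finger_gap: -0.001
gripper_force: 0.0
```

Request:
servo_tool(
  rows=[
    [[0,0,0,-0.024,-0.033,0,-1],[0,0,0,-0.024,-0.033,0,-1],[0,0,0,-0.024,-0.033,0,-1],[0,0,0,-0.024,-0.033,0,-1],[0,0,0,-0.024,-0.033,0,-1],[0,0,0,-0.024,-0.033,0,-1],[0,0,0,0,0,0,-1],[0,0,0,0,0,0,-1]],
  ],
)

```text
t: 1.43
tcp_pos: [0.5103, 0.2655, 0.2498]
tool_rot: [-0.04, 0.999, -0.0, -0.0]
force: [-0.5, -0.8, -0.5]
finger_gap: -0.001
gripper_force: 0.0
```

Request:
servo_tool(
  rows=[
    [[0,0,0,-0.024,-0.033,0,-1],[0,0,0,-0.024,-0.033,0,-1],[0,0,0,-0.024,-0.033,0,-1],[0,0,0,-0.022,-0.033,0,-1],[0,0,0,0,0,0,-1],[0,0,0,0,0,0,-1]],
  ],
)

```text
t: 1.93
tcp_pos: [0.6139, 0.1433, 0.2496]
tool_rot: [-0.041, 0.999, 0.0, -0.001]
force: [-1.3, 0.6, 0.1]
finger_gap: -0.002
gripper_force: 0.0
```

```bash
python3 - <<'E'
from station import manip
from h import *
s=manip.sense();c=manip.camera_info("wrist");im=manip.snapshot("wrist");cv2.imwrite("pics/w1.png",im)
np.savez("w1.npz",K=c["K"],T=c["camera_from_world"]);print(s["tcp_pos"])
for p in [(.615,.141,.093),(.622,.0575,.093),(.63,-.028,.093)]:
    v=c["camera_from_world"]@[*p,1];v=c["K"]@v[:3];print(v[:2]/v[2])
E
```

```text
[0.61389977 0.14327589 0.24964963]
[254.96261237 177.75897505]
[164.78560198 178.00466637]
[ 72.49800275 179.12043776]
```

View pics/w1.png

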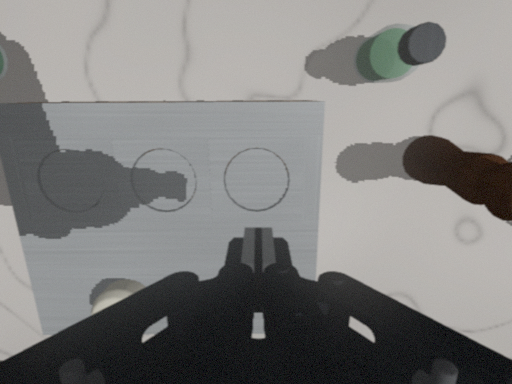

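The wrist view shows the discs at (257,180), (164,180) and (71,181), and the box's front edge at row 101.

```bash
python3 - <<'E'
from h import *
P=[plane("w1",u,.095) for u in [(257,179.5),(164,180),(71,181)]];print(np.round(P,4))
for s,u in zip([(270,239),(241,228),(213,219)],[(257,179.5),(164,180),(71,181)]):print(np.round(tri(("scene",s),("w1",u)),4))
d=P[0]-P[2];print(np.degrees(np.arctan2(-d[0],d[1])),np.linalg.norm(d))
E
```

```text
[[ 0.616   0.143   0.095 ]
 [ 0.6234  0.0573  0.095 ]
 [ 0.6313 -0.0284  0.095 ]]
[0.6147 0.1436 0.0992]
[0.6218 0.0595 0.1002]
[ 0.6309 -0.0249  0.0969]
5.108139106232698 0.17201973928829484
```

Request:
servo_tool(
  rows=[
    [[0,0,0,-0.002,0,0.04,-1],[0,0,0,0,0,0.04,-1],[0,0,0,0,0,0.04,-1],[0,0,0,0,0,0.01,-1],[0,0,0,0,0,0,-1],[0,0,0,0,0,0,-1]],
  ],
)

```text
t: 2.48
tcp_pos: [0.6154, 0.1454, 0.121]
tool_rot: [-0.043, 0.999, 0.0, -0.0]
force: [0.4, -0.3, 1.2]
finger_gap: 0.002
gripper_force: 0.0
```

Request:
servo_tool(
  rows=[
    [[0,0,0,0,0,0.002,-1],[0,0,0,0,0,0.002,-1],[0,0,0,0,0,0.001,-1],[0,0,0,0,0,0.001,-1],[0,0,0,0,0,0.001,-1],[0,0,0,0,0,0,-1],[0,0,0,0,0,0,-1]],
  ],
)

```text
t: 3.07
tcp_pos: [0.6157, 0.1439, 0.1135]
tool_rot: [-0.042, 0.999, 0.0, 0.0]
force: [-0.4, 0.7, -0.1]
finger_gap: 0.004
gripper_force: 0.0
```

Request:
servo_tool(
  rows=[
    [[0,0,0,0,0,0.001,-1],[0,0,0,0,0,0.001,-1],[0,0,0,0,0,0.001,-1],[0,0,0,0,0,0,-1],[0,0,0,0,0,0,-1]],
  ],
)

```text
t: 3.48
tcp_pos: [0.6158, 0.1439, 0.1108]
tool_rot: [-0.042, 0.999, -0.0, 0.0]
force: [-1.0, 0.2, 5.8]
finger_gap: -0.001
gripper_force: 2.4
```

Request:
servo_tool(
  rows=[
    [[0,0,0,0,0,0.001,-1],[0,0,0,0,0,0,-1],[0,0,0,0,0,0,-1]],
  ],
)

```text
t: 3.73
tcp_pos: [0.6158, 0.1439, 0.1098]
tool_rot: [-0.042, 0.999, -0.0, 0.0]
force: [-1.5, -0.2, 4.6]
finger_gap: 0.005
gripper_force: 2.6
```

Request:
servo_tool(
  rows=[
    [[0,0,0,0,0,0.002,-1],[0,0,0,0,0,0,-1],[0,0,0,0,0,0,-1]],
  ],
)

```text
t: 3.98
tcp_pos: [0.6158, 0.1439, 0.1074]
tool_rot: [-0.042, 0.999, -0.0, 0.0]
force: [-0.2, -0.7, 2.6]
finger_gap: -0.004
gripper_force: 1.8
```

The left disc gives: it has sunk about 4.5 mm with only a few newtons. I'll press a little further.

Request:
servo_tool(
  rows=[
    [[0,0,0,0,0,0.001,-1],[0,0,0,0,0,0.001,-1],[0,0,0,0,0,0,-1],[0,0,0,0,0,0,-1],[0,0,0,0,0,0,-1],[0,0,0,0,0,0,-1]],
  ],
)

```text
t: 4.48
tcp_pos: [0.6158, 0.1439, 0.1054]
tool_rot: [-0.042, 0.999, -0.0, 0.0]
force: [0.5, -1.4, 5.2]
finger_gap: 0.0
gripper_force: 2.3
```

```bash
python3 - <<'E'
from station import manip
from h import *
im=manip.snapshot("top");cv2.imwrite("pics/top1.png",cv2.resize(im[85:225,170:340],None,fx=4,fy=4))
print(manip.sense()["tcp_pos"],manip.sense()["force"])
E
```

```text
[0.61580312 0.14394571 0.10543839] [-0.3483429  -0.83901442  4.62095765]
```

View pics/top1.png

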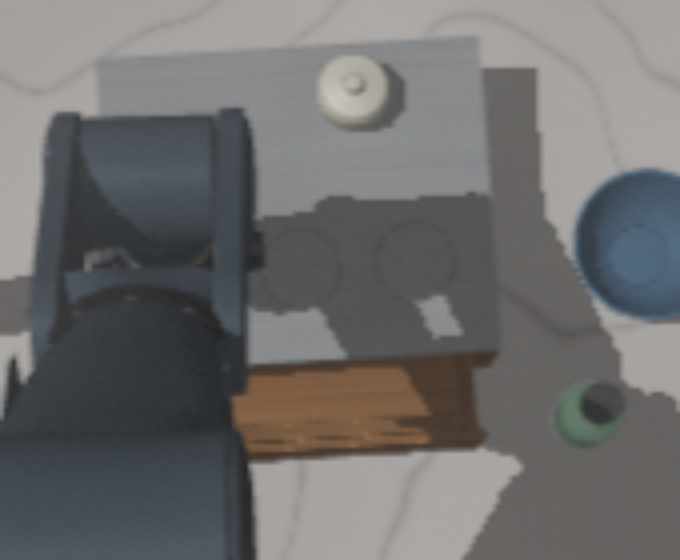

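The tray has sprung out: the open interior is visible in front of the panel at crop rows 365-460. Next I'll lift and move over the gap.

Request:
servo_tool(
  rows=[
    [[0,0,0,0,0,-0.03,-1],[0,0,0,0,0,-0.04,-1],[0,0,0,0,0,-0.03,-1],[0,0,0,0.03,-0.028,0,-1],[0,0,0,0.03,-0.028,0,-1],[0,0,0,0.03,-0.028,0,-1],[0,0,0,0.005,-0.003,0,-1],[0,0,0,0,0,0,-1]],
  ],
)

```text
t: 5.2
tcp_pos: [0.5256, 0.0483, 0.2047]
tool_rot: [-0.04, 0.999, 0.0, -0.002]
force: [0.9, 0.0, 0.3]
finger_gap: 0.001
gripper_force: 0.0
```

Request:
servo_tool(
  rows=[
    [[0,0,0,0,0,0,-1],[0,0,0,0,0,0,-1],[0,0,0,0,0,0,-1]],
  ],
)

```text
t: 5.45
tcp_pos: [0.5295, 0.0501, 0.2051]
tool_rot: [-0.043, 0.999, 0.0, 0.001]
force: [0.5, -0.3, -0.3]
finger_gap: 0.001
gripper_force: 0.0
```

```bash
python3 - <<'E'
from station import manip
from h import *
s=manip.sense();c=manip.camera_info("wrist");im=manip.snapshot("wrist");cv2.imwrite("pics/w2.png",im)
np.savez("w2.npz",K=c["K"],T=c["camera_from_world"]);print(s["tcp_pos"],s["t"])
E
```

```text
[0.52951092 0.05011759 0.20512024] 5.45
```

View pics/w2.png

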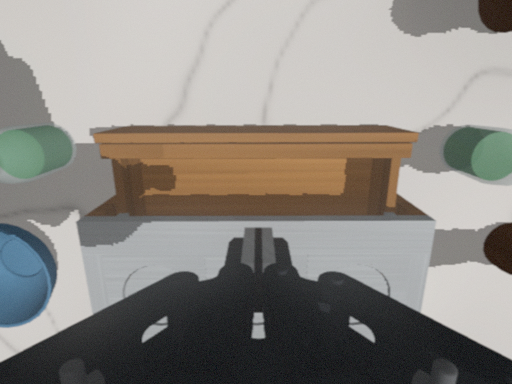

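The wrist view shows the lip's inner top edge at row 157 and the box's front edge at row 217, with the tray empty between them.

```bash
python3 - <<'E'
from h import *
print(plane("w2",(258,157),.081),plane("w2",(258,216),.095))
E
```

```text
[0.50513943 0.04842167 0.081     ] [0.55039097 0.05223538 0.095     ]
```

Request:
servo_tool(
  rows=[
    [[0,0,0,0.001,0,0.04,-1],[0,0,0,0,0,0.04,-1],[0,0,0,0,0,0.02,-1],[0,0,0,0,0,0.015,-1],[0,0,0,0,0,0.013,-1],[0,0,0,0,0,0,-1],[0,0,0,0,0,0,-1]],
  ],
)

```text
t: 6.08
tcp_pos: [0.5274, 0.0498, 0.0765]
tool_rot: [-0.042, 0.999, 0.0, -0.001]
force: [-0.0, -0.1, 0.6]
finger_gap: -0.002
gripper_force: 0.0
```

Request:
servo_tool(
  rows=[
    [[0,0,0,0.006,0,0,-1],[0,0,0,0.008,0,0,-1],[0,0,0,0.01,0,0,-1],[0,0,0,0.01,0,0,-1],[0,0,0,0.01,0,0,-1],[0,0,0,0.01,0,0,-1],[0,0,0,0.01,0,0,-1],[0,0,0,0.008,0,0,-1]],
  ],
)

```text
t: 6.75
tcp_pos: [0.4558, 0.0428, 0.0783]
tool_rot: [-0.042, 0.999, -0.0, 0.002]
force: [3.7, -0.6, 2.1]
finger_gap: 0.002
gripper_force: 1.8
```

Request:
servo_tool(
  rows=[
    [[0,0,0,0.004,0,0,-1],[0,0,0,0.002,0,0,-1],[0,0,0,0,0,0,-1],[0,0,0,0,0,0,-1],[0,0,0,0,0,0,-1]],
  ],
)

```text
t: 7.17
tcp_pos: [0.4509, 0.0426, 0.0779]
tool_rot: [-0.042, 0.999, -0.0, 0.002]
force: [5.1, 0.5, 3.2]
finger_gap: 0.002
gripper_force: 2.5
```

Request:
servo_tool(
  rows=[
    [[0,0,0,0.002,0,0,-1],[0,0,0,0.002,0,0,-1],[0,0,0,0,0,0,-1],[0,0,0,0,0,0,-1]],
  ],
)

```text
t: 7.5
tcp_pos: [0.4508, 0.0425, 0.078]
tool_rot: [-0.041, 0.999, -0.0, 0.006]
force: [11.4, 6.1, -0.9]
finger_gap: 0.002
gripper_force: 5.7
```

That's the stop: the force rises to 11 N with no movement. I'll back off the wall, rise clear and check.

Request:
servo_tool(
  rows=[
    [[0,0,0,-0.006,0,0,-1],[0,0,0,-0.01,0,0,-1],[0,0,0,0,0,0,-1],[0,0,0,0,0,-0.03,-1],[0,0,0,0,0,-0.04,-1],[0,0,0,0,0,-0.04,-1],[0,0,0,0,0,-0.03,-1],[0,0,0,0,0,0,-1]],
  ],
)

```text
t: 8.17
tcp_pos: [0.4635, 0.0434, 0.2221]
tool_rot: [-0.042, 0.999, -0.001, 0.004]
force: [0.6, 0.1, 0.3]
finger_gap: 0.006
gripper_force: 0.0
```

Request:
servo_tool(
  rows=[
    [[0,0,0,0,0,0,-1],[0,0,0,0,0,0,-1],[0,0,0,0,0,0,-1],[0,0,0,0,0,0,-1]],
  ],
)

```text
t: 8.5
tcp_pos: [0.4601, 0.0438, 0.2156]
tool_rot: [-0.042, 0.999, 0.0, -0.002]
force: [-0.0, -0.3, -0.0]
finger_gap: 0.004
gripper_force: 0.0
```

```bash
python3 - <<'E'
from station import manip
from h import *
c=manip.camera_info("wrist");im=manip.snapshot("wrist");np.savez("w3.npz",K=c["K"],T=c["camera_from_world"])
cv2.imwrite("pics/end.png",np.hstack([cv2.resize(i,(400,300)) for i in (im,manip.snapshot("scene"))]))
E
```

```text
(no output)
```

View pics/end.png

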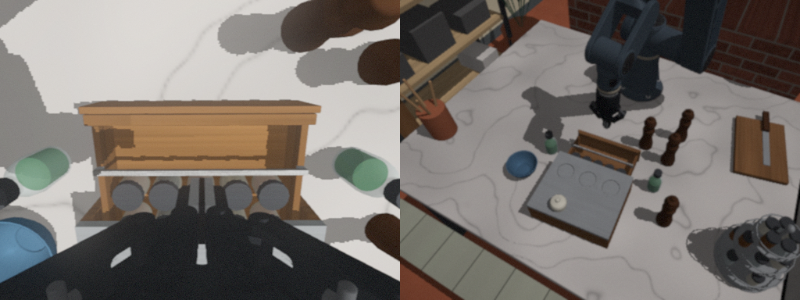

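The tray is out, with the lip's inner edge at about pixel (200,123). Everything else is standing where it was and the gripper is clear. I'll check the travel and hand in.

```bash
python3 - <<'E'
from station import manip
from h import *
p=plane("w3",(200*1.28,123*1.28),.081);t=np.hypot(*(np.array([.5522,.0522])-p[:2]))+.02
print(p,t)
if t>.124: print(manip.sign_off())
E
```

```text
[0.43743409 0.0407295  0.081     ] 0.1353377026466574
the job is handed in; nothing more can be done
None
```

The left disc was the catch; I pressed it, the tray sprang out, and I hooked and drew it to its stop (measured 135 mm), moved clear and handed the job in at about 8.6 s with the cruets, mill, bowl and salt cellar standing; no verdict came back.

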